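# Put the punch away past the sprung flap of its keep

### The arm

A 6-joint arm with a two-finger parallel gripper is mounted at the origin on a cart in front of the work surface, level with it; the furniture and walls round the work are solid. World frame = base frame: x ahead of the robot, y to its left, z up, the work surface at z = 0. Lengths are in m, angles in rad, forces in N, time in s.
With the tool pointing down it reaches from about 0.25 to 0.775 m from the base axis. Payload 4 kg.
Tool frame: the origin (TCP) lies on the centre line of the jaws, within the pads' length; the fingertips stand 25 mm ahead of it and the grasp point (between the pads) lies 6 mm ahead of it; z points along the fingers, y is the line along which they close (so a half turn about z gives the same grasp; the last joint's range is limited). The gripper opens to 94 mm and grips with 3 to 60 N. Pads are 16 mm wide; open, the fingers measure 119 mm over their backs; the gripper's body (75 mm by 177 mm) begins 78 mm behind the grasp point.
Start: joints at [1.171, 0.087, 1.371, -0, 1.684, -0.103], TCP at [0.161, 0.526, 0.231] pointing down, gripper open.
Joint ranges: [-3.1, 3.1], [-0.76, 2.03], [0.27, 2.55], [-1.08, 4.22], [0.17, 2.65], [-2.57, 2.57]. Speed limits (rad/s): [2.79, 2.79, 3.14, 3.14, 3.14, 3.14].

### API

Orientations are given as [roll, pitch, yaw] about the fixed x, y, z axes, in that order (R = Rz(yaw) Ry(pitch) Rx(roll)).
In Python, from bench import robot, imaging gives the robot as it stands. The module is installed in compiled form; this text tells all that it offers.
- The arm moves only by the tool drive_tool, never from a script. Its argument "series" is a list of rows, each a list of 3 entries, a list of its own where there are three numbers: the finger opening in m, from 0 to 0.094, then the shift along the tool's x, y, z in m, then the turn, a rotation vector about the tool's x, y, z in rad. A call has 1 to 5 rows; each row is the pose to reach, as a shift and turn from the pose commanded when the call began, along the tool's axes at that moment; what a row does not reach only later rows make up. A row lasts 1/8 s, in which the tool goes at most 62.5 mm and 10.7 degrees, less where a joint would pass 70% of its speed; a pose out of reach is approached as far as the arm can. A call with a gripper value outside its range is refused whole. The fingers move at their own pace and stop on an object; the grip force is fixed at half the most. Time passes only in rows, so rows that repeat a pose let the fingers close. It gives the time, the measured TCP pose, the force, the opening and the grip force at its end, in the units of the state.
- robot.get_obs(): the state, without advancing time (a new reading comes with each control period).
- imaging.snapshot(name): name is "scene" or "top"; returns the picture (400x640x3 uint8, red, green, blue); there is no depth.
- imaging.get_calibration(name): a dict with "intrinsics" (3x3 intrinsics, pixels), "position" and "rotation" of the camera in the world. Camera axes: x right, y up, looking along -z (the intrinsics and any distortion apply to the point x, -y, -z); pixel columns grow to the right and rows downward; lengths in m; the calibration is good to about 2 mm. A picture is of the moment at which its call begins. get_calibration takes no time and is no camera call.
- robot.close_job(): hands the job in; it is judged then, once.
The state is a dict: "time": time; "joint_positions": joint angles; "qvel": joint speeds; "joint_torque": joint torques, N m; "tool_pos": TCP position; "ee_rot": TCP orientation; "wrist_force": force on the tool from outside, world axes, zero at the start; "wrist_torque": the same for the moment, N m; "width": finger opening in m; "finger_force": force on a finger pad.
Only numpy, scipy, OpenCV 4.12 (cv2) and the standard library are available. Lean on these libraries where they do the work, as an engineer would, in place of code of your own. Each camera call takes 0.05 s, during which the arm holds its last target. There are 200 camera calls.

### The job

Put the standing steel punch away in the low metal punch keep: push the sprung flap in the keep's top open with the punch's foot and hold it open while you gently feel, along the slot, for the hidden pocket below, then seat the punch upright and fully home in the pocket and let go. Press only gently on the keep, and leave the other things on the table where they are.

Things in the scene. Friction and masses are not known exactly. Their poses are not given: they have to be found in the camera images.
- punch: Plain steel stamping punch, a round bar 22 mm in diameter and 104 mm tall with a slightly domed head, 0.1 to 0.2 kg, standing on its flat foot on the table. Origin: centre of its foot; z runs up along the bar. Grip it round the upper shank so that the lowest 65 mm stay clear of the fingers: 60 mm of it go into the keep.
- keep: Punch keep, bolted down: grey metal housing, 112 mm (its x) by 162 mm (its y), 70 mm tall, with a 4 mm aluminium top. Origin: centre of its underside, on the table; z up. Inside lies a level pocket plate, top face 28 mm above the table, locked. In it is one pocket with a firm floor 10 mm above the table. A punch fully home stands on that floor, 44 mm of it above the housing.
- slot (a point): Centre of the slot in the keep's top, in the top face; axes as the keep's. The slot runs from x = -20 to +22 mm and y = -36 to +36 mm in the keep's frame and is closed by the flap. Below the slot's -x edge a flat guide wall (face at x = -20.5 mm) runs straight down to the pocket plate; a foot sliding along it is in line with the pocket.
- lane (a point): Middle of the lane in which the pocket lies: keep's x = -8 mm, y = 0, on the pocket plate's top face, 42 mm below the housing's top; axes as the keep's. The pocket is 26 by 26 mm, 18 mm deep, its two y edges chamfered 2 mm, centred on the lane in x; its y was set anywhere from -21 to +21 mm, unseen and unmeasured: the foot must find it by sliding or tapping along the plate.
- flap (a joint): Sprung flap in the slot, 38 (x) by 68 (y) by 3 mm, hinged at the keep's x = +20 mm, free edge at x = -18 mm. Value 0 = shut; grows as the edge is pushed down and in, to 1.45 rad. Spring 0.07 Nm when shut, 0.07 Nm/rad more: about 5 N on the foot. Open, it leans on the punch in the lane at about 1.1 rad, its edge 34 mm below the top, pushing it to -x with about 4 N.
- dye_bottle: Bystander: small amber dropper bottle, 34 mm across, 102 mm tall, standing. Origin: centre of its underside. Leave it.
- spool_brown: Bystander: thread spool with brown thread, 40 mm across, 49 mm tall, standing. Origin: centre of its underside. Leave it.
- spool_cream: Bystander: thread spool with cream thread, 40 mm across, 49 mm tall, standing. Origin: centre of its underside. Leave it.
- wax_tin: Bystander: squat round tin, 68 mm across, 43 mm tall. Origin: centre of its underside. Leave it.
- dye_tin: Bystander: round tin, 68 mm across, 107 mm tall. Origin: centre of its underside. Leave it.
- setter: Bystander: steel rivet setter, 17 mm thick, 128 mm long, lying down. Origin: centre of its underside. Leave it.

How it is judged:
On the way, in this order (a step that is already met when the one before it is completed fails the run):
1. the punch's foot holds the flap open, foot over the pocket plate inside the keep (value of joint flap above 0.8 rad and z of punch in the frame of keep below 0.036 m and contact force between punch and keep above 1 N), for 0.3 s.
2. the punch is home in the pocket (z of punch in the frame of keep below 0.0135 m and angle between punch's own z axis and vertical below 0.15 rad), for 0.2 s.
At the end, for the whole second after the job is handed in: The punch stands released and at rest in the pocket: foot within 3.5 mm of the pocket's floor, inside the pocket's lane, tilted less than 0.15 rad, the flap leaning on it (all of step 2 and z of punch in the frame of keep above 0.005 m and x of punch in the frame of keep between -0.014 and 0 m and y of punch in the frame of keep between -0.026 and 0.026 m and linear speed of punch below 0.02 m/s); the robot touches nothing.
It fails at once if the punch is pressed against the keep, its flap or its pocket with more than 35 N (contact force between punch and keep above 35 N).
It fails at once if the robot bears on the keep with more than 35 N (contact force between the arm and keep above 35 N).
It fails at once if the fingers bear on the keep with more than 35 N (contact force between the fingers and keep above 35 N).
It fails at once if a bystander is moved more than 30 mm (distance of any of dye_bottle, spool_brown, spool_cream, wax_tin, dye_tin, setter from where it was at the start of the episode above 0.03 m).
It also fails if it takes over 72 s, if anything falls off the work surface, if the arm or the gripper's body presses on something with over 40 N, if the wrist force passes 120 N, or if a joint passes its speed limit or range.

## Working session

There is one attempt and no reset: what is moved stays moved. The work goes in short steps, Python scripts to look and compute and a tool call to move; the robot and the scene stay as the last step left them, time stands still between calls to the robot, and variables do not carry over. Pictures are saved under pics/ and viewed, at most 10 in all, crops included, and the job is handed in when it is done.

Besides the shell and the picture viewer there is one more tool, called after "Emit:" as name([rows], argument=value, ...), one row to a line, values as JSON. drive_tool: Moves the arm, as the interface text tells. Its arguments: {"type":"object","properties":{"series":{"type":"array"}},"required":["series"]}

```bash
mkdir -p pics
python3 - <<'E'
from bench import robot, imaging
import cv2
for n in("scene","top"):
    im=imaging.snapshot(n); cv2.imwrite(f"pics/{n}0.png",im[:,:,::-1])
    c=imaging.get_calibration(n); print(n,{k:c[k].tolist() if hasattr(c[k],'tolist') else c[k] for k in c})
o=robot.get_obs(); print(o)
E
```

```text
scene {'intrinsics': [[362.9475788000548, 0.0, 316.0921421410315], [0.0, 362.9475788000548, 198.6840291660464], [0.0, 0.0, 1.0]], 'position': [0.010766041887706178, -0.8030178978346764, 0.6916254945276937], 'rotation': [0.9937496535106709, 0.011370573587599075, -0.6095455465276491]}
top {'intrinsics': [[437.35408498295993, 0.0, 323.27540734697214], [0.0, 437.35408498295993, 197.61849596243718], [0.0, 0.0, 1.0]], 'position': [0.27223991002975223, -0.03655875221536731, 1.2519345347175956], 'rotation': [0.22049225218341606, -0.0010723022366263546, -1.6679740948527826]}
{'time': 0.1, 'joint_positions': array([ 1.17089549e+00,  8.78783726e-02,  1.37204396e+00,  1.20830559e-05,
        1.68356947e+00, -1.03107755e-01]), 'qvel': array([ 0.00237416, -0.0021805 , -0.00130801, -0.00178274, -0.0015618 ,
       -0.00156498]), 'joint_torque': array([ 2.65167662e-03, -3.41254342e+01, -3.03300726e+01,  7.19626760e-02,
        3.05264269e-02, -1.10351091e-04]), 'tool_pos': array([0.16069223, 0.52556708, 0.22945265]), 'ee_rot': array([-3.13970483e+00, -2.07414772e-04,  2.84480072e+00]), 'wrist_force': array([ 0.36653566, -0.05738953,  0.42745846]), 'wrist_torque': array([ 0.00301732, -0.01447766, -0.03730756]), 'finger_force': 0.0, 'width': 0.09371715261034469}
```

View pics/scene0.png

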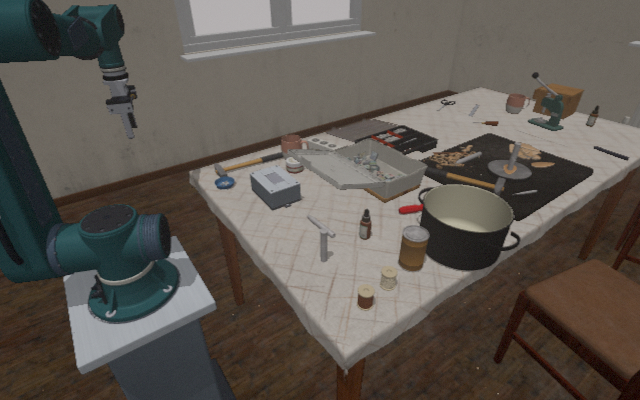

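View pics/top0.png

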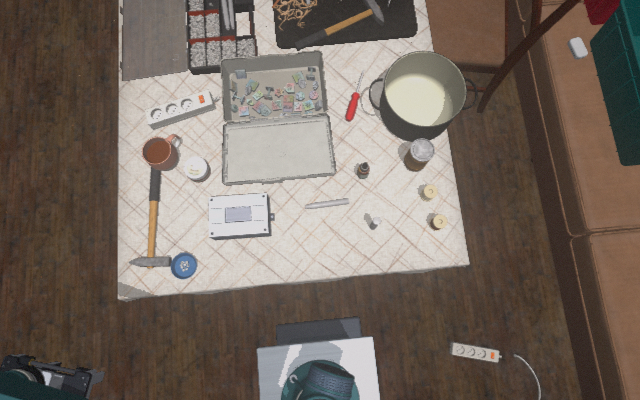

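The scene view shows the keep at about (275,187) and the punch at (323,245). In the top view the keep is at (240,215) with its flap at (238,214), the punch is at (374,222) and the setter at (327,203).

```bash
cat > h.py <<'E'
from bench import robot, imaging
import numpy as np, cv2
from scipy.spatial.transform import Rotation as R
def cal(n):
    c=imaging.get_calibration(n); return c["intrinsics"],np.array(c["position"]),R.from_euler('xyz',c["rotation"]).as_matrix()
def ray(n,uv):
    K,p,M=cal(n); u,v=uv; d=np.array([(u-K[0,2])/K[0,0],-(v-K[1,2])/K[1,1],-1]); return p,M@d
def onz(n,uv,z):
    p,d=ray(n,uv); return p+d*(z-p[2])/d[2]
def pix(n,X):
    K,p,M=cal(n); c=M.T@(np.array(X)-p); return [K[0,2]+K[0,0]*c[0]/-c[2],K[1,2]+K[1,1]*c[1]/c[2]]
E
python3 - <<'E'
from h import *
a=cv2.imread("pics/top0.png");b=cv2.imread("pics/scene0.png")
r=lambda i,x,y,w,h,s:cv2.resize(i[y:y+h,x:x+w],None,fx=s,fy=s,interpolation=cv2.INTER_CUBIC)
m=np.zeros((600,800,3),np.uint8)
m[:300,:400]=r(a,200,180,80,60,5); m[:300,400:]=r(a,340,190,80,60,5)
m[300:,:400]=r(b,240,155,80,60,5); m[300:,400:]=r(b,290,205,80,60,5)
cv2.imwrite("pics/m1.png",m)
for p in [(209,197),(267,194),(270,236),(211,239)]: print(onz("top",p,.07).round(4))
print(onz("top",(376,224),.104),onz("scene",(323,262),0))
E
```

```text
[0.5682 0.2513 0.07  ]
[0.5611 0.0909 0.07  ]
[0.4435 0.0908 0.07  ]
[0.4508 0.2506 0.07  ]
[ 0.44323204 -0.19507577  0.104     ] [ 0.44504322 -0.20055609  0.        ]
```

View pics/m1.png

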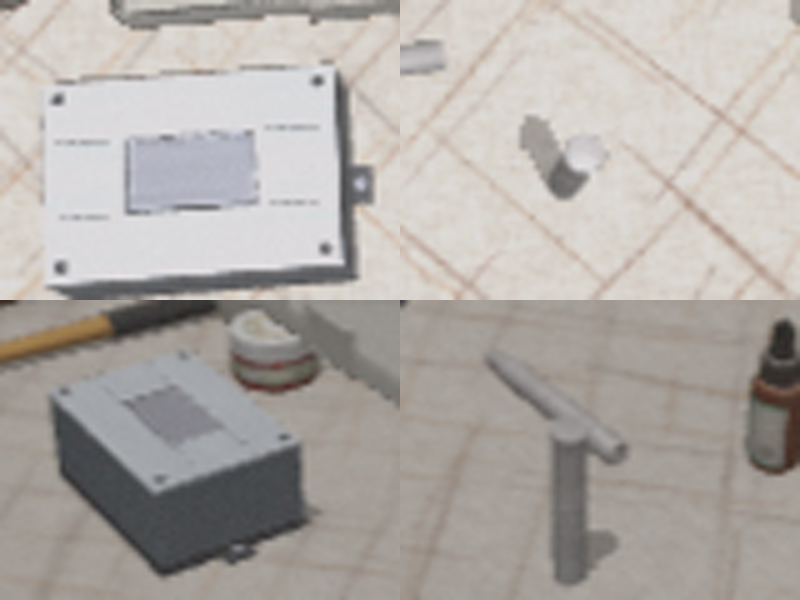

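The magnified crops show the keep's four screws, its flat grey-blue flap, and the punch head at top px (376.6,220). The punch's foot is at scene px (324,260). Next I'll measure centroids. The flap-to-screws offset should tell which way keep x points.

Run:
```python
from h import *
n=6
ims=[imaging.snapshot("top").astype(float) for _ in range(n)]; im=np.mean(ims,0).astype(np.float32)
g=im.mean(2)
S=[]
for u,v in [(211.5,199.9),(263.6,196.2),(265.2,229.5),(212.2,233.5)]:
    u0,v0=int(round(u)),int(round(v)); w=np.clip(np.percentile(g[v0-3:v0+4,u0-3:u0+4],70)-g[v0-3:v0+4,u0-3:u0+4]-15,0,None)
    yy,xx=np.mgrid[v0-3:v0+4,u0-3:u0+4]; S.append(((w*xx).sum()/w.sum(),(w*yy).sum()/w.sum()))
S=np.array(S); print("screws",S.round(2)); W=np.array([onz("top",s,.07) for s in S]); print(W.round(4))
c=W.mean(0); ey=(W[0]+W[3]-W[1]-W[2]); yaw=np.arctan2(-ey[0],ey[1]); print("keep",c,"yaw",yaw)
# flap mask: bluish darker
sub=(im[...,2]-im[...,0]>8)&(g>120); m=np.zeros_like(sub); m[195:235,215:260]=sub[195:235,215:260]
k,l,st,ce=cv2.connectedComponentsWithStats(m.astype(np.uint8)); i=1+np.argmax(st[1:,4]); print(st[i],ce[i])
f=onz("top",ce[i],.07); ex=np.array([np.cos(yaw),np.sin(yaw)]); print("flap",f,"off x",(f-c)[:2]@ex,"off y",(f-c)[:2]@[-ex[1],ex[0]])
# brightness profile along image vertical across slot
for u in (230,235,240,245): print(u,[int(x) for x in g[200:228,u]])
# head
h=g[212:232,366:388]; print(h.astype(int)[2:17])
print(onz("top",(376.6,220.3),.103),onz("scene",(324,259),0))
```

```text
screws [[211.1  199.44]
 [265.55 196.36]
 [265.61 230.89]
 [212.06 235.17]]
[[0.5607 0.2458 0.07  ]
 [0.5548 0.0953 0.07  ]
 [0.4586 0.1018 0.07  ]
 [0.461  0.2473 0.07  ]]
keep [0.50876398 0.17255861 0.07      ] yaw -0.027745845385517737
[225 206  26  17 378] [237.55291005 213.91798942]
flap [0.51291209 0.17521495 0.07      ] off x 0.004072820680828874 off y 0.00277039610918688
230 [218, 219, 219, 219, 219, 219, 219, 193, 171, 184, 186, 187, 185, 184, 183, 184, 184, 187, 185, 179, 183, 192, 179, 215, 218, 219, 218, 218]
235 [219, 219, 218, 219, 218, 219, 216, 189, 172, 185, 188, 187, 186, 183, 184, 185, 187, 186, 184, 183, 187, 127, 192, 217, 219, 219, 219, 218]
240 [218, 217, 218, 219, 219, 219, 207, 175, 185, 186, 188, 187, 186, 183, 185, 186, 187, 186, 183, 184, 192, 106, 213, 218, 219, 218, 219, 219]
245 [219, 218, 219, 218, 219, 219, 197, 170, 184, 188, 188, 187, 186, 184, 187, 187, 187, 187, 184, 186, 190, 186, 216, 219, 218, 219, 219, 219]
[[159 159 165 178 212 216 216 213 213 213 211 215 215 217 214 214 216 213
  213 216 217 216]
 [157 158 159 174 213 214 212 211 215 215 213
[... 633 characters left out ...]
16 166 211 216 218 218 216 208 195 202 209 213
  210 209 211 203]
 [201 154 155 153 138 106 104 126 183 218 218 219 215 190 188 209 213 216
  213 213 215 214]
 [211 194 155 146 114 102 105 106 122 151 163 187 214 208 205 210 214 217
  214 214 212 212]
 [215 206 156 136 103 105 112 110 110 115 121 155 215 214 210 211 213 214
  212 210 207 210]
 [214 214 198 134 103 104 109 115 117 117 137 190 216 214 211 211 210 212
  211 209 208 207]
 [214 213 211 166 105 108 108 112 113 127 175 215 216 214 212 213 211 215
  213 213 211 211]
 [216 216 217 203 145 110 111 113 126 168 209 215 216 215 215 215 215 217
  213 211 208 207]]
[ 0.45311156 -0.19803101  0.103     ] [ 0.45436691 -0.19239684  0.        ]
```

Run:
```python
from h import *
im=np.mean([imaging.snapshot("top").astype(float) for _ in range(2)],0); g=im.mean(2)
S=[]
for u,v in [(211,199.4),(263.2,195.6),(264.8,229.2),(211.8,233)]:
    u0,v0=int(round(u)),int(round(v)); p=g[v0-2:v0+3,u0-2:u0+3]; print(p.astype(int).tolist())
    w=np.clip(205-p,0,None); yy,xx=np.mgrid[v0-2:v0+3,u0-2:u0+3]; S.append(((w*xx).sum()/w.sum(),(w*yy).sum()/w.sum()))
S=np.array(S); W=np.array([onz("top",s,.07) for s in S]); print(S.round(2),W.round(4))
c=W.mean(0); ey=(W[0]+W[3]-W[1]-W[2]); yaw=np.arctan2(-ey[0],ey[1]); ex=np.array([np.cos(yaw),np.sin(yaw)]); e2=np.array([-ex[1],ex[0]])
print("keep",c,"yaw",yaw,[(float((w-c)[:2]@ex),float((w-c)[:2]@e2)) for w in W])
# slot area (darker than top face) weighted centroid, restricted to a box
w=np.zeros_like(g); w[203:226,221:256]=np.clip((214-g[203:226,221:256])/28,0,1)
yy,xx=np.mgrid[:400,:640]; f=onz("top",((w*xx).sum()/w.sum(),(w*yy).sum()/w.sum()),.07); print("slot",f,(f-c)[:2]@ex,(f-c)[:2]@e2,"area mm2",w.sum()*(1.18/437.35*1000)**2)
# punch head: bright/grey patch bounds eyeballed rows 217..223, cols 373..381
for uv in [(376.6,219.8),(376.8,220.3)]: print(onz("top",uv,.103))
b=imaging.snapshot("scene").astype(int).mean(2); print(b[252:266,314:336].astype(int))
```

```text
[[217, 217, 214, 213, 213], [218, 214, 189, 189, 218], [214, 180, 111, 147, 217], [208, 150, 102, 152, 217], [218, 214, 211, 214, 218]]
[[216, 216, 218, 217, 218], [215, 181, 126, 167, 217], [209, 150, 100, 143, 217], [216, 209, 191, 213, 218], [218, 218, 216, 217, 218]]
[[219, 219, 219, 219, 208], [215, 187, 183, 220, 210], [206, 111, 125, 183, 210], [212, 144, 128, 198, 212], [218, 214, 213, 218, 213]]
[[219, 218, 218, 218, 218], [210, 161, 150, 192, 218], [203, 104, 115, 178, 219], [210, 146, 123, 185, 218], [218, 214, 213, 217, 218]]
[[211.11 199.43]
 [263.06 195.66]
 [264.62 229.28]
 [211.7  233.1 ]] [[0.5607 0.2458 0.07  ]
 [0.5575 0.1021 0.07  ]
 [0.4633 0.1041 0.07  ]
 [0.4667 0.2481 0.07  ]]
keep [0.51204337 0.17501222 0.07      ] yaw -0.023347618074950345 [(0.046996562465537024, 0.07188485713327122), (0.04711125134940141, -0.07185917068088696), (-0.047111251349401466, -0.07200176387684576), (-0.04699656246553708, 0.07197607742446159)]
slot [0.51264568 0.17516682 0.07      ] 0.0005985443508816763 0.00016861605998162973 area mm2 2939.9931813091894
[ 0.4544502  -0.19819764  0.
[... 647 characters left out ...]
7 100  98 106 117 139 160 160
  159 161 162 162]
 [152 155 159 158 158 162 146 103 110 111 108 103  97 126 153 158 162 162
  162 161 160 162]
 [155 158 158 158 156 160 143 104 107 111 106 104  99 131 159 161 162 162
  163 162 162 160]
 [155 159 159 157 158 159 152 130 116 108 107 115 140 157 159 158 158 161
  159 159 161 161]
 [157 159 159 159 158 158 158 156 150 141 149 158 159 162 160 158 159 159
  161 161 161 161]
 [157 159 158 158 157 158 158 159 158 158 160 164 164 162 162 161 159 160
  159 158 159 160]
 [157 156 160 160 158 160 159 161 159 161 163 164 163 162 160 159 158 158
  156 157 158 157]
 [160 161 163 164 160 158 156 161 159 161 163 163 163 160 159 159 160 161
  163 160 160 159]]
```

Keep centre is (0.512, 0.175), yaw −0.023. The screws fit to 0.2 mm, and the slot offset of +0.6 mm suggests keep +x is near world +x. The punch is at about (0.454, −0.196). Moving there now, turning so the fingers close along keep x.

Emit:
drive_tool([
  [0.094,[-0.038,-0.0466,0],[0,0,0.1]],
  [0.094,[-0.076,-0.0932,0],[0,0,0.2]],
  [0.094,[-0.114,-0.14,0],[0,0,0.3]],
  [0.094,[-0.152,-0.186,0],[0,0,0.4]],
  [0.094,[-0.19,-0.233,0],[0,0,0.5]],
])

```text
time: 1.18
tool_pos: [0.2748, 0.2459, 0.2308]
ee_rot: [3.14, 0.001, 2.342]
wrist_force: [0.0, 0.2, -0.1]
width: 0.0939
finger_force: 0.0
```

Emit:
drive_tool([
  [0.094,[-0.055,-0.023,0],[0,0,0.1]],
  [0.094,[-0.11,-0.046,0],[0,0,0.2]],
  [0.094,[-0.166,-0.068,0],[0,0,0.3]],
  [0.094,[-0.221,-0.091,0],[0,0,0.4]],
  [0.094,[-0.277,-0.114,0],[0,0,0.5]],
])

```text
time: 1.8
tool_pos: [0.3869, -0.0322, 0.231]
ee_rot: [3.14, 0.0, 1.841]
wrist_force: [1.0, 0.5, -0.2]
width: 0.0943
finger_force: 0.0
```

Emit:
drive_tool([
  [0.094,[-0.058,0.007,0],[0,0,0.1]],
  [0.094,[-0.116,0.013,0],[0,0,0.2]],
  [0.094,[-0.176,0.02,0.01],[0,0,0.298]],
  [0.094,[-0.176,0.02,0.02],[0,0,0.298]],
  [0.094,[-0.176,0.02,0.02],[0,0,0.298]],
])

```text
time: 2.42
tool_pos: [0.4526, -0.1935, 0.2092]
ee_rot: [-3.139, -0.002, 1.547]
wrist_force: [-0.2, 0.7, 0.1]
width: 0.0941
finger_force: 0.0
```

Run:
```python
from h import *
o=robot.get_obs(); print(o["tool_pos"],o["ee_rot"],o["joint_positions"])
a=imaging.snapshot("top");b=imaging.snapshot("scene")
r=lambda i,x,y:cv2.resize(i[y:y+100,x:x+100],None,fx=4,fy=4)
cv2.imwrite("pics/m2.png",np.hstack([r(a,325,170),r(b,275,165)])[:,:,::-1])
```

```text
[ 0.45260065 -0.19348778  0.20917623] [-3.13898526e+00 -2.13529016e-03  1.54704206e+00] [-5.19655771e-01 -3.44656890e-02  1.53729546e+00  6.39028900e-04
  1.64207220e+00 -4.95859836e-01]
```

View pics/m2.png

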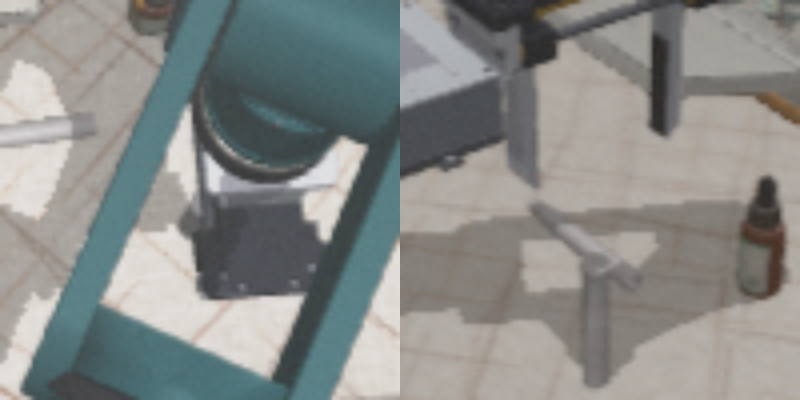

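The fingers straddle the punch: their midpoint is at px (592,150) in the right-hand crop, directly above the punch at (597,260). Lowering and gripping.

Emit:
drive_tool([
  [0.094,[-0.0025,0.001,0.045],[0,0,0]],
  [0.094,[-0.0025,0.001,0.09],[0,0,0]],
  [0.094,[-0.0025,0.001,0.1155],[0,0,0]],
  [0.094,[-0.0025,0.001,0.1155],[0,0,0]],
  [0.05,[-0.0025,0.001,0.1155],[0,0,0]],
])

```text
time: 3.15
tool_pos: [0.4554, -0.1965, 0.0971]
ee_rot: [3.138, 0.002, 1.548]
wrist_force: [-0.5, -0.4, -0.0]
width: 0.0873
finger_force: 0.0
```

Emit:
drive_tool([
  [0.01,[0,0,0],[0,0,0]],
  [0.01,[0,0,0],[0,0,0]],
  [0.01,[0,0,0],[0,0,0]],
  [0.01,[0,0,0],[0,0,0]],
  [0.01,[0,0,0],[0,0,0]],
])

```text
time: 3.78
tool_pos: [0.4543, -0.1968, 0.0949]
ee_rot: [-3.142, -0.0, 1.547]
wrist_force: [-0.7, -1.3, -0.3]
width: 0.0374
finger_force: 0.0
```

Emit:
drive_tool([
  [0.01,[0,0,0],[0,0,0]],
  [0.01,[0,0,0],[0,0,0]],
  [0.01,[0,0,0],[0,0,0]],
  [0.01,[0,0,0],[0,0,0]],
])

```text
time: 4.28
tool_pos: [0.4541, -0.1967, 0.0949]
ee_rot: [-3.141, -0.0, 1.547]
wrist_force: [-0.9, 0.8, 0.5]
width: 0.0216
finger_force: 30.0
```

Gripped: width 21.6 mm, foot 94.9 mm below the TCP. Tool x now lies along keep y and tool y along keep x. Lifting and carrying.

Emit:
drive_tool([
  [0.01,[0,0,-0.04],[0,0,0]],
  [0.01,[0,0,-0.09],[0,0,0]],
  [0.01,[0.04,0.005,-0.12],[0,0,0]],
  [0.01,[0.09,0.011,-0.12],[0,0,0]],
  [0.01,[0.14,0.017,-0.12],[0,0,0]],
])

```text
time: 4.9
tool_pos: [0.475, -0.056, 0.2152]
ee_rot: [3.14, -0.0, 1.546]
wrist_force: [0.8, -0.4, -2.4]
width: 0.0217
finger_force: 30.0
```

Emit:
drive_tool([
  [0.01,[0.05,0.006,0],[0,0,0]],
  [0.01,[0.1,0.012,0],[0,0,0]],
  [0.01,[0.15,0.018,0],[0,0,0]],
  [0.01,[0.2,0.024,0],[0,0,0]],
  [0.01,[0.235,0.028,0],[0,0,0]],
])

```text
time: 5.52
tool_pos: [0.5081, 0.1793, 0.2142]
ee_rot: [-3.141, -0.0, 1.548]
wrist_force: [-0.9, -0.3, -2.3]
width: 0.0213
finger_force: 30.0
```

Emit:
drive_tool([
  [0.01,[0.012,0.001,0],[0,0,0]],
  [0.01,[0.017,0.002,0],[0,0,0]],
  [0.01,[0.017,0.002,0],[0,0,0]],
])

```text
time: 5.9
tool_pos: [0.5108, 0.1932, 0.2148]
ee_rot: [-3.141, 0.001, 1.546]
wrist_force: [0.1, 0.3, -2.6]
width: 0.0215
finger_force: 30.0
```

Run:
```python
from h import *
o=robot.get_obs(); print(o["tool_pos"],o["ee_rot"],o["wrist_force"],o["wrist_torque"],o["width"])
t=o["tool_pos"]; c=np.array([.51204,.17501]); a=-.0233
d=t[:2]-c; print("keep xy",d@[np.cos(a),np.sin(a)],d@[-np.sin(a),np.cos(a)])
a=imaging.snapshot("top");b=imaging.snapshot("scene")
foot=t-[0,0,.0949]; print(pix("scene",foot),pix("scene",t),pix("top",foot))
r=lambda i,x,y:cv2.resize(i[y:y+100,x:x+100],None,fx=4,fy=4)
cv2.imwrite("pics/m3.png",np.hstack([r(a,190,160),r(b,230,105)])[:,:,::-1])
```

```text
[0.51077818 0.19320006 0.21480324] [-3.14132403e+00  5.58822195e-04  1.54588858e+00] [ 0.09907111  0.33972896 -2.59983081] [-0.07501137  0.05023694  0.00141443] 0.021486517048520382
keep xy -0.001685266930687785 0.018155721986290816
[np.float64(270.96176779598625), np.float64(163.15223661723525)] [np.float64(268.6607358849151), np.float64(137.25383981188423)] [np.float64(227.16288814044836), np.float64(211.906234976586)]
```

View pics/m3.png

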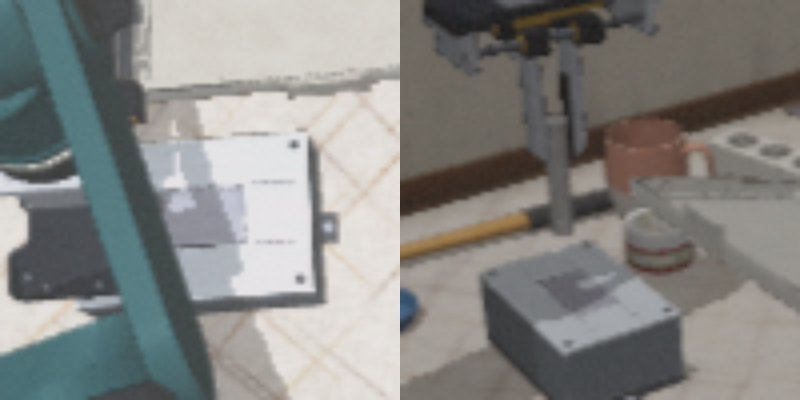

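The punch hangs upright over the slot: its foot is at px (563,232) in the right-hand crop, matching the prediction of (270.9,163.2) in the full picture. Descending slowly onto the flap.

Emit:
drive_tool([
  [0.01,[0,0,0.02],[0,0,0]],
  [0.01,[0,0,0.038],[0,0,0]],
  [0.01,[0,0,0.045],[0,0,0]],
  [0.01,[0,0,0.048],[0,0,0]],
  [0.01,[0,0,0.051],[0,0,0]],
])

```text
time: 6.62
tool_pos: [0.5111, 0.1941, 0.1645]
ee_rot: [3.14, -0.0, 1.547]
wrist_force: [0.5, 1.2, -2.3]
width: 0.0217
finger_force: 30.0
```

Emit:
drive_tool([
  [0.01,[0,0,0.001],[0,0,0]],
  [0.01,[0,0,0.002],[0,0,0]],
  [0.01,[0,0,0.003],[0,0,0]],
  [0.01,[0,0,0.003],[0,0,0]],
])

```text
time: 7.12
tool_pos: [0.511, 0.1942, 0.1626]
ee_rot: [3.14, -0.001, 1.547]
wrist_force: [-1.6, 0.1, 5.0]
width: 0.0213
finger_force: 30.0
```

Emit:
drive_tool([
  [0.01,[0,0,0.0015],[0,0,0]],
  [0.01,[0,0,0.003],[0,0,0]],
  [0.01,[0,0,0.0045],[0,0,0]],
  [0.01,[0,0,0.006],[0,0,0]],
  [0.01,[0,0,0.006],[0,0,0]],
])

```text
time: 7.75
tool_pos: [0.5116, 0.1943, 0.1578]
ee_rot: [3.138, -0.001, 1.547]
wrist_force: [-2.7, -1.4, 9.0]
width: 0.0217
finger_force: 30.0
```

The flap pushes toward −x, so the hinge is at +x as assumed. Going deeper while edging toward the wall.

Emit:
drive_tool([
  [0.01,[0,-0.001,0.002],[0,0,0]],
  [0.01,[0,-0.002,0.004],[0,0,0]],
  [0.01,[0,-0.003,0.006],[0,0,0]],
  [0.01,[0,-0.003,0.008],[0,0,0]],
  [0.01,[0,-0.003,0.01],[0,0,0]],
])

```text
time: 8.38
tool_pos: [0.5078, 0.1948, 0.147]
ee_rot: [3.14, -0.002, 1.547]
wrist_force: [-4.3, 1.2, 5.6]
width: 0.0214
finger_force: 30.0
```

Emit:
drive_tool([
  [0.01,[0,0,0.002],[0,0,0]],
  [0.01,[0,0,0.004],[0,0,0]],
  [0.01,[0,0,0.006],[0,0,0]],
  [0.01,[0,0,0.008],[0,0,0]],
  [0.01,[0,0,0.01],[0,0,0]],
])

```text
time: 9.0
tool_pos: [0.5073, 0.194, 0.1345]
ee_rot: [-3.141, 0.0, 1.547]
wrist_force: [-3.7, -0.5, 3.8]
width: 0.0212
finger_force: 30.0
```

Emit:
drive_tool([
  [0.01,[0,0,0.002],[0,0,0]],
  [0.01,[0,0,0.004],[0,0,0]],
  [0.01,[0,0,0.006],[0,0,0]],
  [0.01,[0,0,0.0065],[0,0,0]],
  [0.01,[0,0,0.0065],[0,0,0]],
])

```text
time: 9.62
tool_pos: [0.5074, 0.194, 0.128]
ee_rot: [-3.141, 0.0, 1.547]
wrist_force: [-3.0, -0.2, 0.5]
width: 0.0214
finger_force: 30.0
```

Emit:
drive_tool([
  [0.01,[0,-0.001,0],[0,0,0]],
  [0.01,[0,-0.002,0],[0,0,0]],
  [0.01,[0,-0.003,0],[0,0,0]],
  [0.01,[0,-0.003,0],[0,0,0]],
  [0.01,[0,-0.003,0],[0,0,0]],
])

```text
time: 10.25
tool_pos: [0.5049, 0.1942, 0.1288]
ee_rot: [3.141, -0.0, 1.547]
wrist_force: [-2.2, -0.2, 2.8]
width: 0.0213
finger_force: 30.0
```

Emit:
drive_tool([
  [0.01,[0,-0.001,0],[0,0,0]],
  [0.01,[0,-0.001,0],[0,0,0]],
  [0.01,[0,-0.0015,0],[0,0,0]],
  [0.01,[0,-0.0015,0],[0,0,0]],
])

```text
time: 10.75
tool_pos: [0.5033, 0.1943, 0.1285]
ee_rot: [3.141, -0.0, 1.547]
wrist_force: [-2.7, -0.9, 2.4]
width: 0.0218
finger_force: 30.0
```

Emit:
drive_tool([
  [0.01,[0,-0.0005,0],[0,0,0]],
  [0.01,[0,-0.001,0],[0,0,0]],
  [0.01,[0,-0.0015,0],[0,0,0]],
  [0.01,[0,-0.0015,0],[0,0,0]],
])

```text
time: 11.25
tool_pos: [0.5015, 0.1943, 0.128]
ee_rot: [-3.141, -0.0, 1.547]
wrist_force: [-2.7, -0.1, -2.1]
width: 0.0214
finger_force: 30.0
```

Emit:
drive_tool([
  [0.01,[0,-0.0005,0],[0,0,0]],
  [0.01,[0,-0.001,0],[0,0,0]],
  [0.01,[0,-0.001,0],[0,0,0]],
  [0.01,[0,-0.001,0],[0,0,0]],
])

```text
time: 11.75
tool_pos: [0.5011, 0.1942, 0.1282]
ee_rot: [3.141, -0.0, 1.547]
wrist_force: [1.2, -0.0, -5.7]
width: 0.0216
finger_force: 29.9
```

Emit:
drive_tool([
  [0.01,[0,-0.0005,0],[0,0,0]],
  [0.01,[0,-0.001,0],[0,0,0]],
  [0.01,[0,-0.001,0],[0,0,0]],
  [0.01,[0,-0.001,0],[0,0,0]],
])

```text
time: 12.25
tool_pos: [0.5007, 0.1942, 0.1283]
ee_rot: [3.139, -0.0, 1.547]
wrist_force: [5.3, -0.2, -8.6]
width: 0.0212
finger_force: 30.0
```

Wall found at TCP x≈0.501. Backing off about 1.3 mm, then lowering to the plate.

Emit:
drive_tool([
  [0.01,[0,0.0013,0],[0,0,0]],
  [0.01,[0,0.0013,0.001],[0,0,0]],
  [0.01,[0,0.0013,0.002],[0,0,0]],
  [0.01,[0,0.0013,0.003],[0,0,0]],
  [0.01,[0,0.0013,0.003],[0,0,0]],
])

```text
time: 12.88
tool_pos: [0.5012, 0.1944, 0.1265]
ee_rot: [3.14, -0.001, 1.547]
wrist_force: [-0.1, -0.5, 2.4]
width: 0.0214
finger_force: 30.0
```

Emit:
drive_tool([
  [0.01,[0,0,0.0005],[0,0,0]],
  [0.01,[0,0,0.001],[0,0,0]],
  [0.01,[0,0,0.0015],[0,0,0]],
  [0.01,[0,0,0.0015],[0,0,0]],
])

```text
time: 13.38
tool_pos: [0.5012, 0.1943, 0.124]
ee_rot: [3.141, -0.0, 1.547]
wrist_force: [0.8, -0.5, 1.8]
width: 0.0214
finger_force: 30.0
```

Emit:
drive_tool([
  [0.01,[0,0,0.0005],[0,0,0]],
  [0.01,[0,0,0.001],[0,0,0]],
  [0.01,[0,0,0.0015],[0,0,0]],
  [0.01,[0,0,0.0015],[0,0,0]],
])

```text
time: 13.88
tool_pos: [0.5012, 0.1943, 0.1229]
ee_rot: [3.141, -0.0, 1.547]
wrist_force: [0.7, -0.6, 4.1]
width: 0.0217
finger_force: 30.0
```

Emit:
drive_tool([
  [0.01,[0,0,0.0005],[0,0,0]],
  [0.01,[0,0,0.001],[0,0,0]],
  [0.01,[0,0,0.001],[0,0,0]],
  [0.01,[0,0,0.001],[0,0,0]],
])

```text
time: 14.38
tool_pos: [0.5012, 0.1943, 0.1228]
ee_rot: [3.141, -0.0, 1.547]
wrist_force: [-1.1, -0.8, 8.0]
width: 0.0215
finger_force: 30.0
```

Plate contact at TCP z 0.1228, pressing about 8–10 N. Sliding along −y.

Emit:
drive_tool([
  [0.01,[-0.0015,0,0],[0,0,0]],
  [0.01,[-0.003,0,0],[0,0,0]],
  [0.01,[-0.0045,0,0],[0,0,0]],
  [0.01,[-0.006,0,0],[0,0,0]],
  [0.01,[-0.007,0,0],[0,0,0]],
])

```text
time: 15.0
tool_pos: [0.5009, 0.1901, 0.1225]
ee_rot: [3.141, -0.007, 1.548]
wrist_force: [-0.3, 6.1, 6.2]
width: 0.0219
finger_force: 30.0
```

Emit:
drive_tool([
  [0.01,[-0.001,0,0],[0,0,0]],
  [0.01,[-0.002,0,0],[0,0,0]],
  [0.01,[-0.002,0,0],[0,0,0]],
])

```text
time: 15.38
tool_pos: [0.5008, 0.188, 0.1222]
ee_rot: [3.141, -0.006, 1.548]
wrist_force: [-0.2, 5.3, 4.9]
width: 0.0215
finger_force: 30.0
```

Emit:
drive_tool([
  [0.01,[-0.0015,0,0],[0,0,0]],
  [0.01,[-0.003,0,0],[0,0,0]],
  [0.01,[-0.0045,0,0],[0,0,0]],
  [0.01,[-0.005,0,0],[0,0,0]],
  [0.01,[-0.005,0,0],[0,0,0]],
])

```text
time: 16.0
tool_pos: [0.5007, 0.183, 0.1217]
ee_rot: [3.141, -0.006, 1.548]
wrist_force: [0.2, 5.6, 2.6]
width: 0.0214
finger_force: 30.0
```

Run:
```python
from h import *
o=robot.get_obs(); print(o["tool_pos"],o["ee_rot"],o["wrist_force"],o["wrist_torque"])
b=imaging.snapshot("scene"); t=o["tool_pos"]; print(pix("scene",t),pix("scene",t-[0,0,.025]),pix("scene",t-[0,0,.053]))
cv2.imwrite("pics/m4.png",cv2.resize(b[130:205,230:310],None,fx=8,fy=8,interpolation=cv2.INTER_CUBIC)[:,:,::-1])
```

```text
[0.5006712  0.18302869 0.12170473] [ 3.14122321 -0.00630664  1.54763235] [0.2383437  5.61465083 2.61017837] [1.29999744 0.12859005 0.03321733]
[np.float64(269.7535233617752), np.float64(164.62428575332046)] [np.float64(270.3472522004971), np.float64(171.14077531089418)] [np.float64(270.996889843296), np.float64(178.27089370739785)]
```

View pics/m4.png

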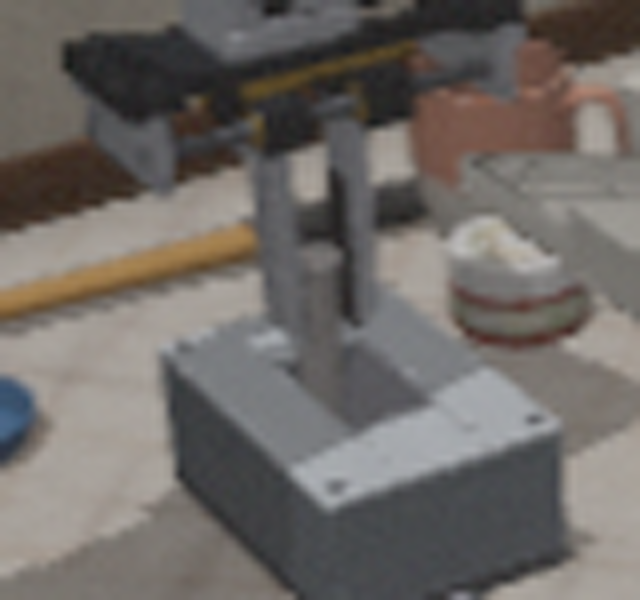

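The punch is tilted about 7° in the pads. Its base in the crop is at (320,400), about 16 px left of where an upright bar would be, so the foot stuck by friction while the TCP moved. I'll slide back to straighten it, then tap rather than drag.

Emit:
drive_tool([
  [0.01,[0.003,0,0],[0,0,0]],
  [0.01,[0.006,0,0],[0,0,0]],
  [0.01,[0.009,0,0],[0,0,0]],
  [0.01,[0.012,0,0],[0,0,0]],
  [0.01,[0.0145,0,0],[0,0,0]],
])

```text
time: 16.68
tool_pos: [0.5009, 0.1913, 0.1221]
ee_rot: [-3.141, 0.008, 1.546]
wrist_force: [-1.8, -6.6, 9.2]
width: 0.021
finger_force: 30.0
```

Emit:
drive_tool([
  [0.01,[0.0,0,0],[0,0,0]],
  [0.01,[0.0,0,0],[0,0,0]],
])

```text
time: 16.92
tool_pos: [0.5009, 0.1915, 0.1221]
ee_rot: [-3.141, 0.007, 1.546]
wrist_force: [-2.0, -6.3, 8.3]
width: 0.0215
finger_force: 30.0
```

```bash
cat >> h.py <<'E'
def tilt():
    # axis of the punch above the housing in the scene picture: columns of its left/right edges per row
    o=robot.get_obs(); t=o["tool_pos"]; b=imaging.snapshot("scene"); print(t.round(4),o["wrist_force"].round(1))
    return b,t
E
python3 - <<'E'
from h import *
b,t=tilt(); g=cv2.resize(b[155:185,262:280],None,fx=1,fy=1).mean(2).astype(int); print(g)
for dz in (0,-.025,-.05): print(np.round(pix("scene",t+[0,0,dz]),1))
E
```

```text
[0.5009 0.1915 0.1221] [-2.  -6.3  8.3]
[[ 97 101 100 109 121 120 103  80  42  44  75  98  94  79  61  61  57  55]
 [ 94  96  98  87  77  72  70  60  47  40  70  97 100  92  55  52  46  47]
 [ 92  99  99  91  73  61  67  56  44  37  73  96  97  85  50  42  46  42]
 [ 93  95  96  90  66  57  56  47  39  36  70  96  97  82  40  57  73  79]
 [ 89  95  99  88  73  73  77  76  46  39  60  91  96  88  88 107 113 110]
 [ 88  93  97  90  91 107 108 108 101  71  60  87 101 101 132 156 155 151]
 [ 86  92  95  92  94 113 114 113 107  82  60  87  97 118 148 157 158 155]
 [ 86  88  98  99 100 106 104  97  85  62  54  81  99 110 140 156 154 151]
 [ 88  91  96  98  94  88  89  90  79  56  55  81 100 112 142 156 153 152]
 [ 86  97 104  95  91  85  92  89  82  58  51  80  99 112 142 156 156 154]
 [ 90  92  97  96  90  86  94  89  85  69  42  74  98 101 107 127 135 145]
 [ 97  94 100  96  91  86  95  93  88  72  41  74  99  99  99 107 132 145]
 [ 98  91  97  98  95  94  95  93  89  72  45  76  99 107 119 122 125 131]
 [111  91  95  99  91  90  93  93  90  74  50  73 101 117 125 124 125 122]
 [126 105 
[... 532 characters left out ...]
  74  86  99  99  94  88  78  80  89  91  89  88  94 108]
 [125 125 125 129 119  93  96  98  93  89  80  82  87  89  91  88  88  87]
 [124 123 125 128 125 114  96  94  96  87  85  88  89  88  89  90  88  91]
 [124 124 121 125 124 122 113 100  93  90  85  90  89  86  91  90  92  90]
 [124 123 122 124 123 126 121 116 100  89  90  88  88  87  89  88  88  89]
 [124 124 124 122 125 125 125 125 115 100  86  89  88  86  87  88  88  90]
 [126 126 123 123 123 125 125 126 123 118 103  85  87  85  88 107 125 143]
 [125 125 125 123 123 124 125 123 124 124 133 129 106 125 142 161 163 169]
 [129 124 125 124 126 125 125 126 143 163 165 158 143 152 167 170 171 171]]
[268.6 163.6]
[269.2 170.1]
[269.8 176.4]
```

Upright again to within about 1–2°. Now tapping along the lane: lift, shift 4 mm, lower.

Emit:
drive_tool([
  [0.01,[0,0,-0.004],[0,0,0]],
  [0.01,[0,0,-0.004],[0,0,0]],
  [0.01,[0.001,0,-0.002],[0,0,0]],
  [0.01,[0.001,0,0],[0,0,0]],
  [0.01,[0.001,0,0],[0,0,0]],
])

```text
time: 17.6
tool_pos: [0.501, 0.1936, 0.1222]
ee_rot: [-3.141, 0.005, 1.546]
wrist_force: [-0.6, -5.2, 6.8]
width: 0.0214
finger_force: 30.0
```

Emit:
drive_tool([
  [0.01,[0,0,-0.004],[0,0,0]],
  [0.01,[-0.004,0,-0.004],[0,0,0]],
  [0.01,[-0.004,0,-0.002],[0,0,0]],
  [0.01,[-0.004,0,0],[0,0,0]],
  [0.01,[-0.004,0,0],[0,0,0]],
])

```text
time: 18.23
tool_pos: [0.5009, 0.1922, 0.1221]
ee_rot: [3.141, -0.001, 1.547]
wrist_force: [0.7, 1.8, 1.8]
width: 0.0216
finger_force: 30.0
```

Emit:
drive_tool([
  [0.01,[0,0,-0.003],[0,0,0]],
  [0.01,[0,0,-0.006],[0,0,0]],
  [0.01,[0,0,-0.006],[0,0,0]],
  [0.01,[0,0,-0.006],[0,0,0]],
])

```text
time: 18.73
tool_pos: [0.5007, 0.1914, 0.126]
ee_rot: [-3.14, 0.001, 1.547]
wrist_force: [4.3, 1.3, -11.4]
width: 0.0216
finger_force: 30.0
```

Lifting wedges the flap's edge against the shank: 9 N of extra pull after 4 mm. So no lifting. I'll ease down, move to the lane's centre off the wall, and slide with only a very light touch.

Emit:
drive_tool([
  [0.01,[0,0,0.002],[0,0,0]],
  [0.01,[0,0.0015,0.004],[0,0,0]],
  [0.01,[0,0.002,0.004],[0,0,0]],
  [0.01,[0,0.002,0.004],[0,0,0]],
])

```text
time: 19.23
tool_pos: [0.5019, 0.1915, 0.1234]
ee_rot: [-3.139, 0.001, 1.547]
wrist_force: [-4.0, -1.1, -0.2]
width: 0.0213
finger_force: 30.0
```

Emit:
drive_tool([
  [0.01,[-0.0015,0,0],[0,0,0]],
  [0.01,[-0.003,0,0],[0,0,0]],
  [0.01,[-0.0045,0,0],[0,0,0]],
  [0.01,[-0.006,0,0],[0,0,0]],
  [0.01,[-0.006,0,0],[0,0,0]],
])

```text
time: 19.85
tool_pos: [0.5021, 0.1859, 0.123]
ee_rot: [-3.14, -0.001, 1.547]
wrist_force: [-5.1, 2.0, -2.8]
width: 0.0215
finger_force: 30.0
```

Emit:
drive_tool([
  [0.01,[0,0,0.0005],[0,0,0]],
  [0.01,[0,0,0.001],[0,0,0]],
  [0.01,[0,0,0.001],[0,0,0]],
])

```text
time: 20.23
tool_pos: [0.5027, 0.1858, 0.1224]
ee_rot: [-3.141, -0.0, 1.547]
wrist_force: [-4.2, 1.4, -1.5]
width: 0.0214
finger_force: 30.0
```

Emit:
drive_tool([
  [0.01,[0,0,0.0005],[0,0,0]],
  [0.01,[0,0,0.001],[0,0,0]],
  [0.01,[0,0,0.001],[0,0,0]],
])

```text
time: 20.6
tool_pos: [0.5032, 0.1857, 0.1219]
ee_rot: [3.141, -0.0, 1.547]
wrist_force: [-4.5, 1.7, 0.7]
width: 0.0215
finger_force: 30.0
```

Emit:
drive_tool([
  [0.01,[-0.0015,0,0],[0,0,0]],
  [0.01,[-0.003,0,0],[0,0,0]],
  [0.01,[-0.0045,0,0],[0,0,0]],
  [0.01,[-0.006,0,0],[0,0,0]],
  [0.01,[-0.006,0,0],[0,0,0]],
])

```text
time: 21.22
tool_pos: [0.5025, 0.1793, 0.1212]
ee_rot: [-3.141, 0.001, 1.547]
wrist_force: [-5.2, 1.3, -1.6]
width: 0.0215
finger_force: 30.0
```

Emit:
drive_tool([
  [0.01,[0,0,0.0005],[0,0,0]],
  [0.01,[0,0,0.001],[0,0,0]],
  [0.01,[0,0,0.0015],[0,0,0]],
  [0.01,[0,0,0.0015],[0,0,0]],
])

```text
time: 21.72
tool_pos: [0.503, 0.1794, 0.1202]
ee_rot: [3.141, 0.001, 1.547]
wrist_force: [-3.5, -0.2, 0.2]
width: 0.0215
finger_force: 30.0
```

Emit:
drive_tool([
  [0.01,[0,0,0.0005],[0,0,0]],
  [0.01,[0,0,0.001],[0,0,0]],
  [0.01,[0,0,0.0015],[0,0,0]],
  [0.01,[0,0,0.0015],[0,0,0]],
])

```text
time: 22.22
tool_pos: [0.5026, 0.1796, 0.1183]
ee_rot: [-3.141, 0.0, 1.547]
wrist_force: [-3.4, -0.8, -0.0]
width: 0.0213
finger_force: 30.0
```

It is dropping in: 4.5 mm below plate contact at only 2.5 N. Continuing down.

Emit:
drive_tool([
  [0.01,[0,0,0.001],[0,0,0]],
  [0.01,[0,0,0.002],[0,0,0]],
  [0.01,[0,0,0.003],[0,0,0]],
  [0.01,[0,0,0.004],[0,0,0]],
  [0.01,[0,0,0.004],[0,0,0]],
])

```text
time: 22.85
tool_pos: [0.5025, 0.1798, 0.1142]
ee_rot: [-3.141, -0.0, 1.547]
wrist_force: [-2.7, 0.2, -0.2]
width: 0.0216
finger_force: 30.0
```

Emit:
drive_tool([
  [0.01,[0,0,0.001],[0,0,0]],
  [0.01,[0,0,0.002],[0,0,0]],
  [0.01,[0,0,0.003],[0,0,0]],
  [0.01,[0,0,0.004],[0,0,0]],
  [0.01,[0,0,0.004],[0,0,0]],
])

```text
time: 23.48
tool_pos: [0.5025, 0.1797, 0.1103]
ee_rot: [-3.141, -0.0, 1.547]
wrist_force: [-3.2, -0.4, -0.3]
width: 0.0216
finger_force: 30.0
```

Emit:
drive_tool([
  [0.01,[0,0,0.001],[0,0,0]],
  [0.01,[0,0,0.002],[0,0,0]],
  [0.01,[0,0,0.003],[0,0,0]],
  [0.01,[0,0,0.004],[0,0,0]],
  [0.01,[0,0,0.004],[0,0,0]],
])

```text
time: 24.1
tool_pos: [0.5025, 0.1797, 0.1063]
ee_rot: [-3.141, -0.0, 1.547]
wrist_force: [-3.9, 1.0, 0.4]
width: 0.0215
finger_force: 30.0
```

Emit:
drive_tool([
  [0.01,[0,0,0.0007],[0,0,0]],
  [0.01,[0,0,0.0014],[0,0,0]],
  [0.01,[0,0,0.002],[0,0,0]],
  [0.01,[0,0,0.002],[0,0,0]],
])

```text
time: 24.6
tool_pos: [0.5027, 0.1798, 0.1046]
ee_rot: [3.141, -0.0, 1.547]
wrist_force: [-3.5, -0.7, -0.1]
width: 0.0217
finger_force: 30.0
```

Emit:
drive_tool([
  [0.01,[0,0,0.0005],[0,0,0]],
  [0.01,[0,0,0.001],[0,0,0]],
  [0.01,[0,0,0.0015],[0,0,0]],
  [0.01,[0,0,0.0015],[0,0,0]],
])

```text
time: 25.1
tool_pos: [0.5029, 0.1799, 0.1044]
ee_rot: [3.141, -0.0, 1.547]
wrist_force: [-5.5, -0.9, 7.1]
width: 0.0217
finger_force: 30.0
```

Home: the floor is at TCP z 0.1044, as expected. Easing off, releasing, and rising.

Emit:
drive_tool([
  [0.01,[0,0,-0.001],[0,0,0]],
  [0.01,[0,0,-0.0015],[0,0,0]],
  [0.04,[0,0,-0.0015],[0,0,0]],
  [0.06,[0,0,-0.0015],[0,0,0]],
  [0.08,[0,0,-0.0015],[0,0,0]],
])

```text
time: 25.72
tool_pos: [0.5034, 0.1797, 0.1046]
ee_rot: [3.14, -0.0, 1.547]
wrist_force: [-0.3, -0.4, 0.7]
width: 0.0481
finger_force: 0.0
```

Emit:
drive_tool([
  [0.08,[0,0,0],[0,0,0]],
  [0.08,[0,0,0],[0,0,0]],
  [0.08,[0,0,0],[0,0,0]],
  [0.08,[0,0,0],[0,0,0]],
])

```text
time: 26.22
tool_pos: [0.5027, 0.1797, 0.1045]
ee_rot: [3.141, -0.0, 1.547]
wrist_force: [-0.1, 0.0, 0.5]
width: 0.0799
finger_force: 0.0
```

Emit:
drive_tool([
  [0.08,[0,0,-0.02],[0,0,0]],
  [0.08,[0,0,-0.06],[0,0,0]],
  [0.08,[0,0,-0.1],[0,0,0]],
  [0.08,[0,0,-0.14],[0,0,0]],
  [0.08,[0,0,-0.14],[0,0,0]],
])

```text
time: 26.85
tool_pos: [0.5044, 0.1802, 0.2489]
ee_rot: [3.133, -0.002, 1.547]
wrist_force: [0.0, 0.6, -1.1]
width: 0.0799
finger_force: 0.0
```

Run:
```python
from h import *
o=robot.get_obs(); print(o["tool_pos"],o["width"],o["wrist_force"])
b=imaging.snapshot("scene"); print(pix("scene",[.503,.18,.114]),pix("scene",[.503,.18,.07]))
cv2.imwrite("pics/m5.png",cv2.resize(b[130:205,230:310],None,fx=8,fy=8,interpolation=cv2.INTER_CUBIC)[:,:,::-1])
```

```text
[0.50444479 0.18016866 0.24890817] 0.07986704239995786 [ 0.03189637  0.56126769 -1.07608034]
[np.float64(270.97780297012116), np.float64(166.79748919051272)] [np.float64(271.9879517686785), np.float64(178.10039947830506)]
```

View pics/m5.png

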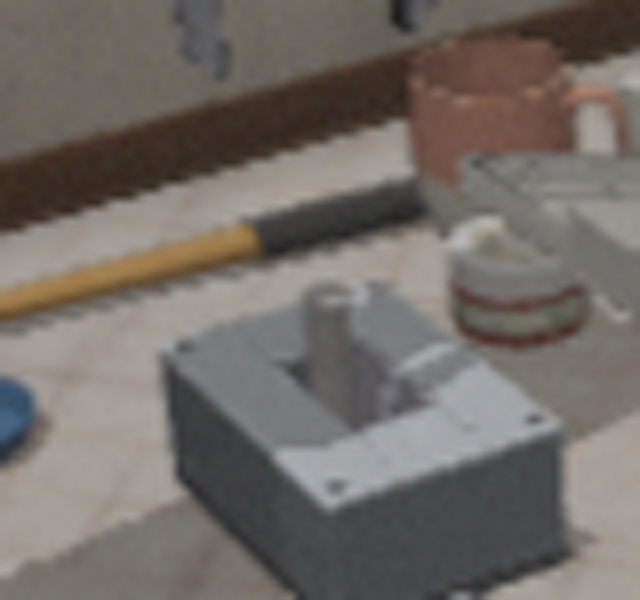

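The punch stands in the slot with the gripper clear. Its head is at crop px (327,293), or (270.9,166.6) in the full picture; 44 mm proud predicts (271.0,166.8). Handing in.

```bash
python3 -c "
from bench import robot
print(robot.close_job())"
```

```text
the job is handed in; nothing more can be done
None
```

The punch is seated upright and fully home in the keep's pocket and released, with the gripper clear, and the job was handed in at about 27 s of the 72 s allowed; the hand-in returned no verdict.

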